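# Slide back the ratchet end of the palette rack

### The job

Make room for one more make-up palette in the rack: with the fingertips press down the thumb release of its sliding end and, keeping it pressed, push the sliding end back along the toothed bar, away from the standing palettes, until it meets the stop at the end of the bar. Then let go so that the release springs up and stays latched there. Pick nothing up, and leave the standing palettes and the things around the rack as they are.

Things in the scene. Friction and masses are not known exactly. Their poses are not given: they have to be found in the camera images.
- rack: Palette rack, fixed: pink acrylic base 180 (its x) by 300 (its y) by 6 mm, origin at the centre of its underside. Clear upright plate, 85 mm high, at the -y end: the fixed end. Along the front (x = -60 mm) a toothed aluminium bar, 14 mm wide, runs along y: tooth tops 19.5 mm high, pitch 8 mm. At the back (x = +74 mm) a plain steel rod. The sliding end rides on both.
- end_stop (a point): On the rack: where the pink end rail (10 mm thick, 30 mm high, across the +y end of the base, inner face at y = +136 mm) crosses the toothed bar, on its inner face, 20 mm above the table. This rail is the stop for the sliding end.
- jaw (a joint): Position of the sliding end along the bar in m: 0 = nearest the fixed end, 0.14 = against the end rail, growing along the rack's +y. With the release up the ratchet blocks motion towards +y (after up to 8 mm of play to the next tooth); towards the palettes it clicks along. With the release pressed it slides with about 1.5 to 2 N and stays where it is left.
- carriage (a point): On the sliding end: the point on the bar's centre line, at table height, in line with the inner face of its clear upright plate (85 mm high, 5 mm thick, rack x from -43 to +85 mm); it lies at rack x = -60 mm, y = -70 mm + joint. Behind it along +y comes the cream carriage, 25 mm wide: thumb pad of the release from 10 to 42 mm, open at the sides; housing, 36 mm wide, 46 mm high, from 42 to 66 mm.
- push_face (a point): On the sliding end: centre of the housing's flat upright face that looks along the rack's -y, over the inner end of the thumb pad, 39 mm above the table; the face is 36 mm wide and spans 32 to 46 mm above the table. Fingertips that hold the pad down push the sliding end by this face, towards +y.
- release_pad (a point): Centre of the top of the release's steel thumb pad, 34 mm (rack x) by 31 mm (y); moves with it. The release is a rocker on a pin 46 mm behind the plate's inner face, 27 mm above the table. At rest the pad slopes up by 0.35 rad towards the palettes: free end about 41 mm above the table, this centre 36 mm; fully pressed it is level, its top 29 mm above the table.
- release (a joint): Angle of the thumb release, rad: 0 = up (pawl between two teeth), 0.35 = fully pressed, pad level, hard stop. Above about 0.23 the pawl is clear of the teeth. A spring lifts it: full travel takes 3 to 4 N at the pad's free end, 6 N at its middle. It may rest at up to 0.23 with the pawl on top of a tooth; in the last 7 mm before the stop it comes fully up.
- palette1: Closed make-up palette standing on edge in the rack next to the fixed end, loose, 95 (rack x) by 18 (rack y) by 74 mm high, origin at the centre of its underside.
- palette2: Second standing palette, loose, 95 by 18 by 70 mm high, origin at the centre of its underside.
- palette3: Third standing palette, loose, the one nearest the sliding end, 95 by 18 by 76 mm high, origin at the centre of its underside.
- spare_palette: The palette waiting to go in later: lies flat on the table beyond the rack's end rail, loose, 76 by 95 by 18 mm high, origin at the centre of its underside. To be left alone.
- cream_jar: Closed white ceramic cream jar, 58 mm across, 46 mm high, loose in the pink tray (300 by 115 by 16 mm) behind the rack (on its +x side); origin at the centre of its underside. To be left alone.
- bangle: Gold-coloured plastic bangle lying in the same tray, 68 mm across, 9 mm high, loose; origin at the centre of its underside. To be left alone.
- tweezers: Steel tweezers lying flat on the table in front of the rack (robot side), 105 mm long along their x, 13 mm wide, 6 mm high, loose; origin at the middle of the underside. To be left alone.
Mind the look-alikes: they are no part of the job. Leave any turquoise or yellow look-alike of the palette2 alone. Leave any red look-alike of the palette3 alone.

How it is judged (in metres and radians):
On the way, in this order (a step that is already met when the one before it is completed fails the run):
1. the release is pressed down, clear of the teeth, while the sliding end is still near the palettes (value of joint release above 0.24 rad and value of joint jaw below 0.075 m), for 0.1 s.
2. the sliding end is pushed back to the end rail (value of joint jaw above 0.135 m), for 0.1 s.
At the end, for the whole second after the job is handed in: The sliding end is within 5 mm of the end rail, the release has sprung up (below 0.08 rad), the three palettes still stand upright in their places, and the lying palette, jar, bangle and tweezers have moved less than 20 mm (value of joint jaw above 0.135 m and value of joint release below 0.08 rad and angle between each of palette1, palette2, palette3's own z axis and vertical below 0.15 rad and distance of each of palette1, palette2, palette3, spare_palette, cream_jar, bangle, tweezers from where it was at the start of the episode below 0.02 m); the robot touches nothing.
It fails at once if a standing palette is tipped, lifted or shifted by more than 25 mm (angle between any of palette1, palette2, palette3's own z axis and vertical above 0.35 rad or distance of any of palette1, palette2, palette3 from where it was at the start of the episode above 0.025 m).
It fails at once if the lying palette is picked up or moved by more than 25 mm (distance of spare_palette from where it was at the start of the episode above 0.025 m).
It fails at once if the cream jar is picked up or moved by more than 25 mm (distance of cream_jar from where it was at the start of the episode above 0.025 m).
It fails at once if the bangle is picked up or moved by more than 25 mm (distance of bangle from where it was at the start of the episode above 0.025 m).
It fails at once if the tweezers is picked up or moved by more than 25 mm (distance of tweezers from where it was at the start of the episode above 0.025 m).
It also fails if it takes over 37 s, if anything falls off the work surface, if the arm or the gripper's body presses on something with over 40 N, if the wrist force passes 120 N, or if a joint passes its speed limit or range.

### The arm

A 6-joint arm with a two-finger parallel gripper is mounted at the origin on the work surface. World frame = base frame: x ahead of the robot, y to its left, z up, the work surface at z = 0. Lengths are in m, angles in degrees, forces in N, time in s.
With the tool pointing down it reaches from about 0.4 to 0.825 m from the base axis. Payload 7 kg.
Tool frame: the origin (TCP) lies between the finger pads; the fingertips stand 19 mm ahead of it and the grasp point (between the pads) is the TCP (r.finger_overhang is the distance from the TCP to the fingertips, in m); z points along the fingers, y is the direction in which the jaws open and shut (so a half turn about z gives the same grasp; the last joint's range is limited). The gripper opens to 88 mm and grips with 3 to 60 N. Pads are 19 mm wide; open, the fingers measure 130 mm over their backs; the gripper's body (78 mm by 193 mm) begins 47 mm behind the grasp point.
Start: joints at [84.746, 20.546, 0.682, 0, -70.136, -16.507], TCP at [0.25, 0.627, 0.217] pointing down, gripper open.
Joint ranges: [-176.03, 176.03], [-82.01, 121.73], [-58.28, 71.71], [-173.87, 95.51], [-174.79, -0.11], [-173.66, 173.66]. Speed limits (degrees/s): [136.94, 136.94, 172.46, 180, 180, 180].

### API

Orientations are given as [roll, pitch, yaw] about the fixed x, y, z axes, in that order (R = Rz(yaw) Ry(pitch) Rx(roll)).
In Python, from plant import r, optics gives the robot as it stands. The module is installed in compiled form; this text tells all that it offers.
- The arm moves only by the tool step_arm, never from a script. Its argument "increments" is a list of rows, each an object of numbers: "tx", "ty", "tz": the shift along the world's x, y, z in mm; "ax", "ay", "az": the turn, a rotation vector about the world's x, y, z in degrees; "claw": the gripper command: -1 is shut, 1 is fully open, values between are in proportion. In form: [{"tx": .., "ty": .., "tz": .., "ax": .., "ay": .., "az": .., "claw": ..}, ...]. A call has 1 to 12 rows; each row shifts and turns the commanded pose from where the row before left it; what a row does not reach is not made up. A row lasts 1/10 s, in which the tool goes at most 50 mm and 8.59 degrees, less where a joint would pass 70% of its speed; a pose out of reach is approached as far as the arm can. A call with a gripper value outside its range is refused whole. The fingers move at their own pace and stop on an object; "newtons" is the grip in N (left out, the last holds). Time passes only in rows, so rows that do not move let the fingers close. It gives the time, the measured TCP pose, the force and the opening at its end, in the units of the state.
- r.get_state(): the state, without advancing time (a new reading comes with each control period).
- optics.capture(name): name is "side" or "top" or "wrist"; returns a dict with "image" (384x512x3 uint8, blue, green, red), "depth" (384x512 float32, m along the optical axis (not along the pixel's ray), 0 where there is no reading), "fx", "fy", "cx", "cy" (pixels), "R" (3x3) and "t" (3): a world point X has camera coordinates R X + t. Camera axes: x right, y down, z forward; pixel columns grow to the right and rows downward; lengths in m; the calibration is good to about 2 mm. A picture is of the moment at which its call begins.
- r.close_job(): hands the job in, once; it reports no verdict.
The state is a dict: "time_s": time; "joints": joint angles; "qd": joint speeds; "joint_torque": joint torques, N m; "tcp_pos": TCP position; "eef_rot": TCP orientation; "contact_force": force on the tool from outside, world axes, zero at the start; "moment": the same for the moment, N m; "gripper_width": finger opening in m.
Only numpy, scipy, OpenCV 4.12 (cv2) and the standard library are available. Lean on these libraries where they do the work, as an engineer would, in place of code of your own. Each camera call takes 0.05 s, during which the arm holds its last target. There are 200 camera calls.

## Working session

There is one attempt and no reset: what is moved stays moved. The work goes in short steps, Python scripts to look and compute and a tool call to move; the robot and the scene stay as the last step left them, time stands still between calls to the robot, and variables do not carry over. Pictures are saved under pics/ and viewed, about 8 in all and at most 12, crops included, and the job is handed in when it is done.

Besides the shell and the picture viewer there is one more tool, called after "Emit:" as name(argument=value, ...) on one line, values as JSON. step_arm: Moves the arm, as the interface text tells. Its arguments: {"type":"object","properties":{"increments":{"type":"array","items":{"type":"object","properties":{"tx":{"type":"number"},"ty":{"type":"number"},"tz":{"type":"number"},"ax":{"type":"number"},"ay":{"type":"number"},"az":{"type":"number"},"claw":{"type":"number"}}}},"newtons":{"type":"number"}},"required":["increments"]}

```bash
mkdir -p pics; cat > h.py <<'E'
from plant import r, optics
import numpy as np, cv2
def grab(n,f):
    c=optics.capture(n); np.savez('pics/'+f+'.npz',**c); cv2.imwrite('pics/'+f+'.png',c['image']); return c
def world(c,u,v,z=None):
    R,t=np.array(c['R']),np.array(c['t']).ravel(); d=np.array([(u-c['cx'])/c['fx'],(v-c['cy'])/c['fy'],1.])
    o=-R.T@t; w=R.T@d
    s=c['depth'][int(v),int(u)] if z is None else (z-o[2])/w[2]
    return o+s*w
E
python3 - <<'E'
from h import *
a=grab('top','top0');b=grab('side','side0')
cv2.imwrite('pics/both0.png',cv2.resize(np.vstack([a['image'],b['image']]),(450,600)) if 0 else a['image'])
s=r.get_state();print(s['time_s'],s['tcp_pos'],s['eef_rot'],s['gripper_width'])
for c in(a,b):print(-np.array(c['R']).T@np.array(c['t']).ravel(),np.array(c['R'])[2])
E
```

```text
0.1 [0.25010758 0.62647655 0.21640262] [ 1.79914608e+02 -7.84214527e-03 -2.17674843e+01] 0.0877651618672073
[ 0.42959802 -0.03666483  1.0331272 ] [ 0.1886411   0.01546454 -0.98192433]
[0.09298033 0.49090924 0.79554573] [ 0.50169532 -0.47873754 -0.72049439]
```

View pics/top0.png

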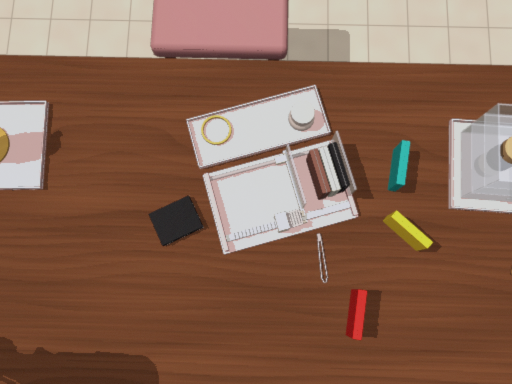

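View pics/side0.png

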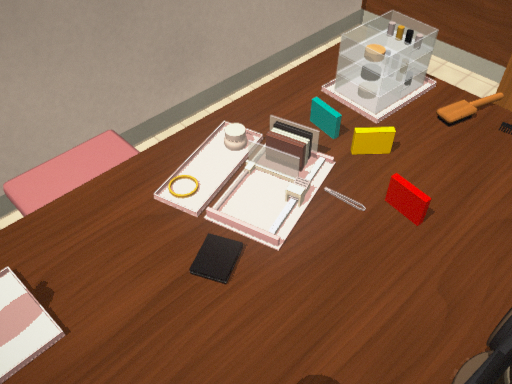

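The top view shows the rack: fixed end on the right, end rail on the left at about (215,215), cream housing at about (282,221), bar running from (232,237) to (350,208). The spare is at (176,221) and the tweezers at (322,258). The look-alikes are turquoise (400,166), yellow (408,231) and red (357,314). Only the rack has a carriage, so the target is the pad next to the housing at about (293,218). I'll check that in a close crop.

```bash
python3 - <<'E'
from h import *
a=cv2.imread('pics/top0.png')[125:260,195:365]
cv2.imwrite('pics/c1.png',cv2.resize(a,None,fx=4.4,fy=4.4,interpolation=cv2.INTER_CUBIC))
c=dict(np.load('pics/top0.npz'))
for n,u,v,z in [('housing',282,221,.046),('cFL',224,251,0.006),('cFR',357,212,.006),('cBL',205,179,.03)]:print(n,world(c,u,v,z),world(c,u,v))
E
```

```text
housing [ 0.56722002 -0.08337538  0.046     ] [ 0.56744905 -0.08345311  0.04435724]
cFL [0.50539322 0.03683919 0.006     ] [0.50536491 0.03681174 0.0063837 ]
cFR [ 0.59644578 -0.24614402  0.006     ] [ 0.59415502 -0.24326794  0.02010209]
cBL [0.65566046 0.08158173 0.03      ] [0.6561016  0.08181247 0.02804249]
```

View pics/c1.png

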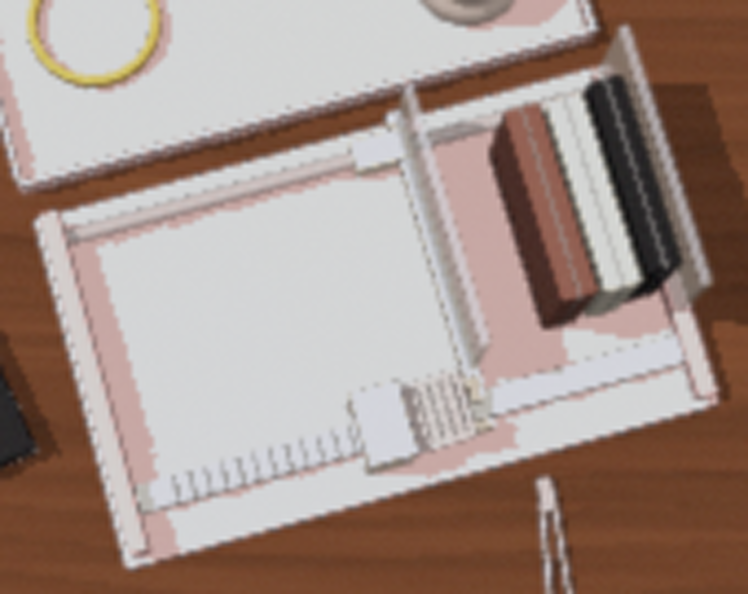

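The crop shows the pad (ribbed, crop (445,410), full image (296,218)) just right of the housing (385,425). The plate's front edge is at (480,355), the bar runs to the rail at (145,500), and the palettes are well clear.

```bash
python3 - <<'E'
from h import *
c=dict(np.load('pics/top0.npz'))
f=lambda x,y,z=None:world(c,195+x/4.4,125+y/4.4,z)
def yaw(p,q): d=q-p; return np.degrees(np.arctan2(-d[0],d[1]))
print('bar',yaw(f(675,350,.0195),f(150,497,.0195)), 'rail',90-np.degrees(0)-np.degrees(np.arctan2(*(f(45,217,.03)-f(133,560,.03))[[0,1]])))
print('front',yaw(f(520,455,.0),f(140,567,.0)), 'backrod',yaw(f(345,165,.02),f(75,235,.02)))
for n,x,y,z in [('housing',385,425,.046),('h inner face top mid',412,418,.046),('pad centre',447,410,.036),('pad free end',478,402,.041),('stop',150,497,.02),('bar mid',600,371,.0195),('plate front top',478,358,.085),('rail inner front',148,550,.03),('tweez top',543,482,.006)]:
  print(n,f(x,y,z).round(4),f(x,y).round(4))
E
```

```text
bar 17.188101277539378 rail 16.580551120065834
front 17.897383404295987 backrod 16.356657360149935
housing [ 0.566  -0.0844  0.046 ] [ 0.5663 -0.0845  0.0441]
h inner face top mid [ 0.5697 -0.097   0.046 ] [ 0.572  -0.098   0.0293]
pad centre [ 0.5753 -0.1142  0.036 ] [ 0.5755 -0.1143  0.0348]
pad free end [ 0.5788 -0.1283  0.041 ] [ 0.5826 -0.1307  0.0158]
stop [0.532  0.0262 0.02  ] [0.5326 0.0266 0.0137]
bar mid [ 0.5986 -0.1891  0.0195] [ 0.5995 -0.1899  0.0141]
plate front top [ 0.5923 -0.1241  0.085 ] [ 0.5979 -0.1271  0.0524]
rail inner front [0.5059 0.0256 0.03  ] [0.5071 0.0265 0.0151]
tweez top [ 0.5457 -0.1633  0.006 ] [ 0.5457 -0.1634  0.0055]
```

Rack yaw is about 17°, the jaw is at about 0.035 m and the face is at (0.570,-0.097). I want the closed fingers across the pad: tool yaw -73°, TCP above (0.574,-0.111).

Emit:
step_arm(increments=[{"tx":16,"ty":-37,"az":-2.5,"claw":-1},{"tx":16,"ty":-37,"az":-2.5,"claw":-1},{"tx":16,"ty":-37,"az":-2.5,"claw":-1},{"tx":16,"ty":-37,"az":-2.5,"claw":-1},{"tx":16,"ty":-37,"az":-2.5,"claw":-1},{"tx":16,"ty":-37,"az":-2.5,"claw":-1},{"tx":16,"ty":-37,"az":-2.5,"claw":-1},{"tx":16,"ty":-37,"az":-2.5,"claw":-1},{"tx":16,"ty":-37,"az":-2.5,"claw":-1},{"tx":16,"ty":-37,"az":-2.5,"claw":-1},{"tx":16,"ty":-37,"az":-2.5,"claw":-1},{"tx":16,"ty":-37,"az":-2.5,"claw":-1}], newtons=20)

```text
$.increments[0]: bad value
```

Emit:
step_arm(increments=[{"tx":16,"ty":-37,"az":-2.5,"claw":-1},{"tx":16,"ty":-37,"az":-2.5,"claw":-1},{"tx":16,"ty":-37,"az":-2.5,"claw":-1},{"tx":16,"ty":-37,"az":-2.5,"claw":-1},{"tx":16,"ty":-37,"az":-2.5,"claw":-1},{"tx":16,"ty":-37,"az":-2.5,"claw":-1},{"tx":16,"ty":-37,"az":-2.5,"claw":-1},{"tx":16,"ty":-37,"az":-2.5,"claw":-1},{"claw":-1},{"claw":-1}])

```text
$.increments[0]: bad value
```

```bash
python3 - <<'E'
from h import *
w=grab('wrist','w1')
s=r.get_state();print(s['time_s'],s['tcp_pos'],s['eef_rot'],s['gripper_width'],s['contact_force'],s['joints'])
E
```

```text
0.15 [0.25010101 0.62653765 0.21655463] [ 1.79927458e+02 -5.15776611e-03 -2.17646485e+01] 0.08738788098784214 [ 0.96816309  0.034705   -0.21483527] [ 8.47474692e+01  2.05805932e+01  6.46762490e-01 -1.66640365e-02
 -7.01371863e+01 -1.65064493e+01]
```

View pics/w1.png

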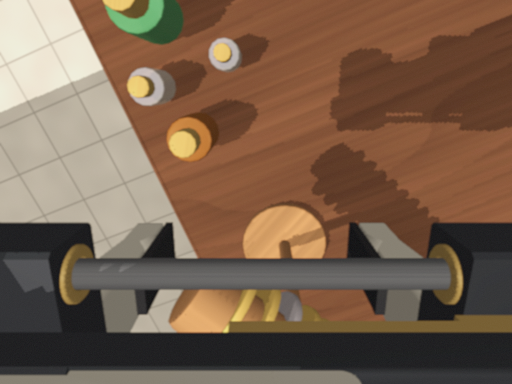

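The move was refused, most likely because every key must be given. The wrist view still shows the start place: bottles and a cup with brushes under the gripper, so I'll check their heights before moving.

```bash
python3 - <<'E'
from h import *
c=dict(np.load('pics/w1.npz'))
for u,v in [(285,240),(270,305),(125,5),(185,145),(225,52),(290,300),(250,300),(400,330)]:print(u,v,world(c,u,v).round(3))
E
```

```text
285 240 [0.146 0.636 0.015]
270 305 [0.198 0.64  0.205]
125 5 [0.409 0.668 0.11 ]
185 145 [0.299 0.677 0.092]
225 52 [0.359 0.616 0.061]
290 300 [0.183 0.631 0.185]
250 300 [0.21  0.649 0.211]
400 330 [0.261 0.589 0.322]
```

Emit:
step_arm(increments=[{"tx":0,"ty":0,"tz":20,"ax":0,"ay":0,"az":0,"claw":-1}], newtons=20)

```text
time_s: 0.25
tcp_pos: [0.2496, 0.6252, 0.2339]
eef_rot: [179.6, -0.0, -21.8]
contact_force: [-0.8, 0.2, -0.5]
gripper_width: 0.084
```

Emit:
step_arm(increments=[{"tx":16,"ty":-37,"tz":0,"ax":0,"ay":0,"az":-2.5,"claw":-1},{"tx":16,"ty":-37,"tz":0,"ax":0,"ay":0,"az":-2.5,"claw":-1},{"tx":16,"ty":-37,"tz":0,"ax":0,"ay":0,"az":-2.5,"claw":-1},{"tx":16,"ty":-37,"tz":0,"ax":0,"ay":0,"az":-2.5,"claw":-1},{"tx":16,"ty":-37,"tz":0,"ax":0,"ay":0,"az":-2.5,"claw":-1},{"tx":16,"ty":-37,"tz":0,"ax":0,"ay":0,"az":-2.5,"claw":-1},{"tx":16,"ty":-37,"tz":0,"ax":0,"ay":0,"az":-2.5,"claw":-1},{"tx":16,"ty":-37,"tz":0,"ax":0,"ay":0,"az":-2.5,"claw":-1},{"tx":16,"ty":-37,"tz":0,"ax":0,"ay":0,"az":-2.5,"claw":-1},{"tx":16,"ty":-37,"tz":0,"ax":0,"ay":0,"az":-2.5,"claw":-1}])

```text
time_s: 1.25
tcp_pos: [0.4104, 0.2552, 0.2373]
eef_rot: [-180.0, 0.0, -46.8]
contact_force: [0.2, 0.8, -0.1]
gripper_width: 0.0053
```

Emit:
step_arm(increments=[{"tx":16,"ty":-37,"tz":0,"ax":0,"ay":0,"az":-2.5,"claw":-1},{"tx":16,"ty":-37,"tz":0,"ax":0,"ay":0,"az":-2.5,"claw":-1},{"tx":16,"ty":-37,"tz":0,"ax":0,"ay":0,"az":-2.5,"claw":-1},{"tx":16,"ty":-37,"tz":0,"ax":0,"ay":0,"az":-2.5,"claw":-1},{"tx":16,"ty":-37,"tz":0,"ax":0,"ay":0,"az":-2.5,"claw":-1},{"tx":16,"ty":-37,"tz":0,"ax":0,"ay":0,"az":-2.5,"claw":-1},{"tx":16,"ty":-37,"tz":0,"ax":0,"ay":0,"az":-2.5,"claw":-1},{"tx":16,"ty":-37,"tz":0,"ax":0,"ay":0,"az":-2.5,"claw":-1},{"tx":16,"ty":-37,"tz":0,"ax":0,"ay":0,"az":-2.5,"claw":-1},{"tx":0,"ty":0,"tz":0,"ax":0,"ay":0,"az":0,"claw":-1},{"tx":0,"ty":0,"tz":0,"ax":0,"ay":0,"az":0,"claw":-1}])

```text
time_s: 2.35
tcp_pos: [0.554, -0.077, 0.2366]
eef_rot: [179.9, 0.0, -69.4]
contact_force: [-0.2, -0.5, 0.2]
gripper_width: 0.0004
```

```bash
python3 - <<'E'
from h import *
w=grab('wrist','w2')
s=r.get_state();print(s['time_s'],s['tcp_pos'],s['eef_rot'],s['gripper_width'],s['contact_force'],s['joints'])
E
```

```text
2.4 [ 0.55387733 -0.07625072  0.23680583] [ 1.79953339e+02  2.31629995e-02 -6.92995489e+01] 0.0005257919988590752 [-0.66319075  0.04530874  0.14124159] [ 1.22125443e+01  8.97076693e+00 -1.23873039e+01 -1.71978107e-02
 -6.86914987e+01  8.49417270e+00]
```

View pics/w2.png

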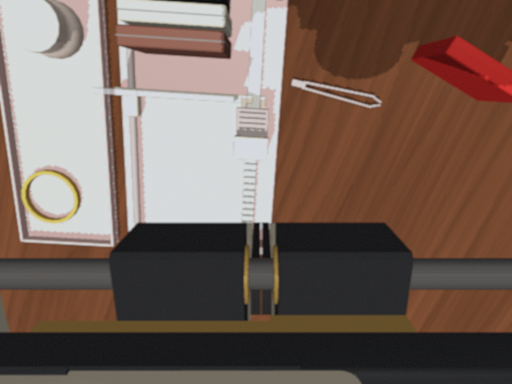

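The wrist view shows the pad (252,120) and the housing top (251,148), with the plate at (165,95), the bar below to (249,215) and the tweezers clear at (335,92).

```bash
python3 - <<'E'
from h import *
c=dict(np.load('pics/w2.npz'))
f=lambda u,v,z:world(c,u,v,z)[:2]
p,q=f(258,30,.0195),f(248.5,215,.0195);d=q-p;print('yaw',np.degrees(np.arctan2(-d[0],d[1])))
for n,u,v,z in [('face',252.5,137,.046),('pad',252.5,120,.036),('free',253,107,.041),('hL',235,137,.046),('hR',269,137,.046),('plateTop',165,94,.085)]:print(n,world(c,u,v,z).round(4),world(c,u,v).round(4))
E
```

```text
yaw 17.27335074270747
face [ 0.5701 -0.0969  0.046 ] [ 0.5701 -0.0969  0.0457]
pad [ 0.5761 -0.1126  0.036 ] [ 0.5761 -0.1127  0.0373]
free [ 0.5803 -0.1258  0.041 ] [ 0.5803 -0.1243  0.0167]
hL [ 0.5874 -0.0904  0.046 ] [ 0.5874 -0.0905  0.0462]
hR [ 0.5538 -0.103   0.046 ] [ 0.5509 -0.0981  0.0062]
plateTop [ 0.6591 -0.1111  0.085 ] [ 0.6588 -0.1113  0.0863]
```

The two views agree (face (0.570,-0.097), yaw 17.2°, housing width 36 mm). Next I move above the pad and come down to just over it.

Emit:
step_arm(increments=[{"tx":10,"ty":-16,"tz":0,"ax":0,"ay":0,"az":-1.8,"claw":-1},{"tx":10,"ty":-16,"tz":0,"ax":0,"ay":0,"az":-1.8,"claw":-1},{"tx":0,"ty":0,"tz":-30,"ax":0,"ay":0,"az":0,"claw":-1},{"tx":0,"ty":0,"tz":-30,"ax":0,"ay":0,"az":0,"claw":-1},{"tx":0,"ty":0,"tz":-30,"ax":0,"ay":0,"az":0,"claw":-1},{"tx":0,"ty":0,"tz":-30,"ax":0,"ay":0,"az":0,"claw":-1},{"tx":0,"ty":0,"tz":-20,"ax":0,"ay":0,"az":0,"claw":-1},{"tx":0,"ty":0,"tz":-20,"ax":0,"ay":0,"az":0,"claw":-1},{"tx":0,"ty":0,"tz":-12,"ax":0,"ay":0,"az":0,"claw":-1},{"tx":0,"ty":0,"tz":0,"ax":0,"ay":0,"az":0,"claw":-1},{"tx":0,"ty":0,"tz":0,"ax":0,"ay":0,"az":0,"claw":-1}])

```text
time_s: 3.5
tcp_pos: [0.5747, -0.1076, 0.066]
eef_rot: [-180.0, -0.0, -72.8]
contact_force: [-0.7, -0.3, -0.5]
gripper_width: 0.0008
```

```bash
python3 - <<'E'
from h import *
w=grab('wrist','w3');b=grab('side','s3')
im=np.hstack([cv2.resize(w['image'][60:300,130:380],(400,384)),cv2.resize(b['image'][110:240,210:345],(400,384),interpolation=cv2.INTER_CUBIC)])
cv2.imwrite('pics/v3.png',im)
s=r.get_state();print(s['time_s'],s['tcp_pos'],s['eef_rot'],s['contact_force'])
E
```

```text
3.6 [ 0.57511818 -0.10779861  0.06653247] [-1.79889630e+02 -2.98186909e-02 -7.28226873e+01] [-0.23051123  0.08341615 -0.39324563]
```

View pics/v3.png

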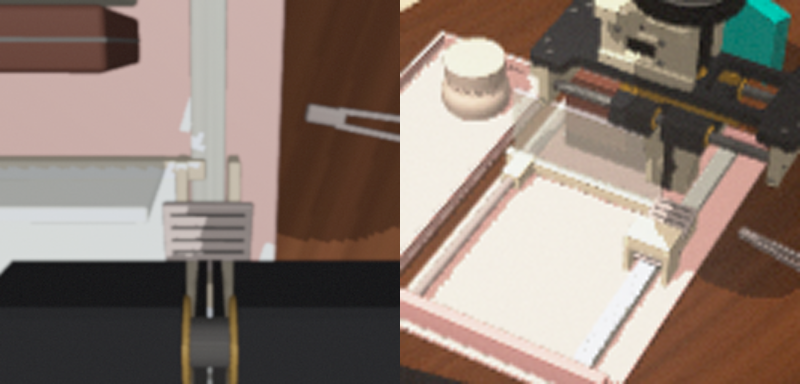

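The wrist crop (left) shows the closed fingers centred on the ribbed pad at (208,230), just above it. The side crop shows the gripper body clear of the plate and palettes. Now I press.

Emit:
step_arm(increments=[{"tx":0.5,"ty":-1.5,"tz":-4,"ax":0,"ay":0,"az":0,"claw":-1},{"tx":0,"ty":0,"tz":-4,"ax":0,"ay":0,"az":0,"claw":-1},{"tx":0,"ty":0,"tz":-3,"ax":0,"ay":0,"az":0,"claw":-1},{"tx":0,"ty":0,"tz":-3,"ax":0,"ay":0,"az":0,"claw":-1},{"tx":0,"ty":0,"tz":0,"ax":0,"ay":0,"az":0,"claw":-1},{"tx":0,"ty":0,"tz":0,"ax":0,"ay":0,"az":0,"claw":-1}])

```text
time_s: 4.2
tcp_pos: [0.5747, -0.1097, 0.0511]
eef_rot: [180.0, 0.0, -72.9]
contact_force: [-0.3, -0.2, 0.3]
gripper_width: 0.0006
```

Emit:
step_arm(increments=[{"tx":0,"ty":0,"tz":-2,"ax":0,"ay":0,"az":0,"claw":-1},{"tx":0,"ty":0,"tz":0,"ax":0,"ay":0,"az":0,"claw":-1},{"tx":0,"ty":0,"tz":0,"ax":0,"ay":0,"az":0,"claw":-1}])

```text
time_s: 4.5
tcp_pos: [0.5748, -0.1096, 0.0493]
eef_rot: [-180.0, 0.0, -72.9]
contact_force: [0.4, -0.6, 0.6]
gripper_width: 0.0001
```

The force is near zero although the tip should be at 30 mm, so I'll look before going further.

```bash
python3 - <<'E'
from h import *
w=grab('wrist','w4');b=grab('side','s4')
im=np.hstack([cv2.resize(w['image'][120:300,165:345],(400,400),interpolation=cv2.INTER_CUBIC),cv2.resize(b['image'][150:220,265:335],(400,400),interpolation=cv2.INTER_CUBIC)])
cv2.imwrite('pics/v4.png',im)
s=r.get_state();print(s['time_s'],s['tcp_pos'],s['eef_rot'],s['contact_force'],s['moment'],r.finger_overhang,s['gripper_width'])
E
```

```text
4.6 [ 0.57480683 -0.10961955  0.04933786] [-1.79993613e+02 -2.72736990e-03 -7.28590646e+01] [ 0.27799372  0.97116529 -0.78585213] [ 0.13696198  0.00114091 -0.00033611] 0.019 0.0007581612667207306
```

View pics/v4.png

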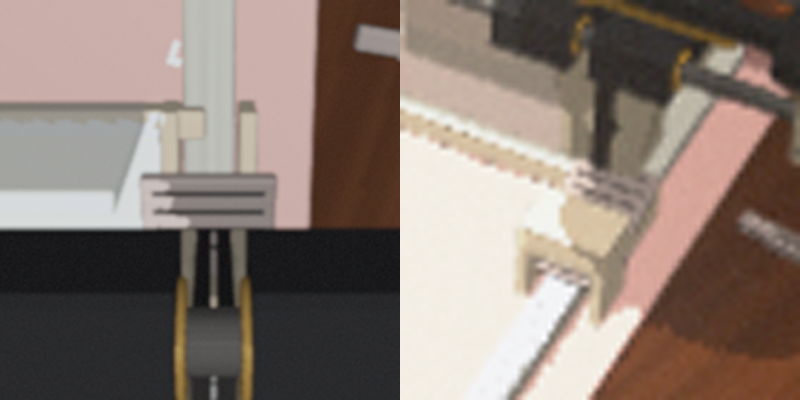

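```bash
python3 - <<'E'
from h import *
for k in ('w3','w4'):
  c=dict(np.load('pics/%s.npz'%k))
  print(k)
  for v in range(176,232,6):
    print(v,[world(c,u,v).round(4).tolist() for u in (240,)], round(float(world(c,280,v)[2]),4))
E
```

```text
w3
176 [[0.5932, -0.1233, 0.024]] 0.0052
182 [[0.5921, -0.1194, 0.0236]] 0.0069
188 [[0.5914, -0.1205, 0.0399]] 0.042
194 [[0.5904, -0.117, 0.0402]] 0.0417
200 [[0.5893, -0.1132, 0.0397]] 0.0395
206 [[0.5881, -0.1084, 0.0366]] 0.0381
212 [[0.587, -0.1045, 0.0362]] 0.0357
218 [[0.5858, -0.0997, 0.0338]] 0.0347
224 [[0.5915, -0.1436, 0.1484]] 0.1476
230 [[0.5913, -0.1437, 0.1525]] 0.1523
w4
176 [[0.5935, -0.1302, 0.0251]] 0.0247
182 [[0.5925, -0.1263, 0.0237]] 0.0249
188 [[0.5915, -0.1233, 0.0256]] 0.0234
194 [[0.5905, -0.1195, 0.0248]] 0.0243
200 [[0.59, -0.1214, 0.0408]] 0.0403
206 [[0.5891, -0.1182, 0.0412]] 0.0402
212 [[0.588, -0.114, 0.0392]] 0.0399
218 [[0.587, -0.1104, 0.0387]] 0.0381
224 [[0.5917, -0.1459, 0.1321]] 0.1311
230 [[0.5913, -0.1454, 0.1347]] 0.1359
```

```bash
python3 - <<'E'
from h import *
for k in ('s4','w4'):
  c=dict(np.load('pics/%s.npz'%k));R=c['R'];t=c['t'].ravel()
  for n,X in [('tip',(.5748,-.1096,.0303)),('tcp',(.5748,-.1096,.0493)),('pad',(.5755,-.112,.036)),('free',(.58,-.128,.041)),('face',(.570,-.097,.046))]:
    p=R@np.array(X)+t;u=c['fx']*p[0]/p[2]+c['cx'];v=c['fy']*p[1]/p[2]+c['cy']
    print(k,n,round(float(u),1),round(float(v),1),'crop',((u-265)*400/70+400,(v-150)*400/70) if k=='s4' else ((u-165)*400/180,(v-120)*400/180),round(float(p[2]),4),c['depth'][int(v),int(u)])
c=dict(np.load('pics/s4.npz'))
for u,v in [(294,172),(300,170),(301,175),(301,178),(305,172),(307,165),(308,176)]:print(u,v,world(c,u,v).round(4))
E
```

```text
s4 tip 300.6 185.3 crop (np.float64(603.2587166763158), np.float64(201.49807822489413)) 1.0806 1.0773207
s4 tcp 301.1 179.1 crop (np.float64(606.4195701255949), np.float64(166.1858948758962)) 1.0669 1.0522724
s4 pad 301.2 182.7 crop (np.float64(607.0647037888469), np.float64(187.00671473288577)) 1.078 1.0763103
s4 free 304.8 176.5 crop (np.float64(627.1857722968161), np.float64(151.61116255462096)) 1.0843 1.0385065
s4 face 298.7 184.1 crop (np.float64(592.7927931267884), np.float64(195.0371808712631)) 1.0608 1.0761498
w4 tip 260.3 219.6 crop (np.float64(211.85133999424073), np.float64(221.41138148779646)) 0.2005 0.19160172
w4 tcp 260.3 232.9 crop (np.float64(211.81340297230992), np.float64(250.98318966940718)) 0.1823 0.19912042
w4 pad 260.4 219.3 crop (np.float64(211.9829953565257), np.float64(220.6572791760536)) 0.1944 0.19160172
w4 free 261.1 194.2 crop (np.float64(213.62825573314112), np.float64(164.91309304736873)) 0.185 0.21004605
w4 face 261.9 252.8 crop (np.float64(215.35317139500597), np.float64(295.1407068540656)) 0.1892 0.18994485
294 172 [ 0.5832 -0.0939  0.0752]
300 170 [ 0.5716 -0.0991  0.0854]
301 175 [ 0.5682 -0.0997  0.0728]
301 178 [ 0.5678 -0.1001  0.0639]
305 172 [ 0.5593 -0.1011  0.0867]
307 165 [ 0.539  -0.0794  0.134 ]
308 176 [ 0.5578 -0.1106  0.0697]
```

```bash
python3 - <<'E'
from h import *
c=dict(np.load('pics/s4.npz'))
for v in range(172,192):print(v,[(*(1000*world(c,u,v)).round(0).astype(int).tolist(),) for u in (294,297,300,303,306,309)])
cv2.imwrite('pics/v5.png',cv2.resize(c['image'][140:205,260:345],(785,600),interpolation=cv2.INTER_NEAREST))
E
```

```text
172 [(583, -94, 75), (578, -98, 76), (572, -101, 78), (569, -107, 76), (558, -102, 87), (558, -113, 79)]
173 [(584, -95, 71), (577, -97, 74), (572, -100, 76), (565, -101, 80), (558, -103, 83), (560, -116, 74)]
174 [(583, -94, 69), (577, -97, 71), (572, -101, 72), (564, -101, 77), (557, -102, 82), (560, -116, 71)]
175 [(584, -96, 65), (576, -96, 70), (572, -102, 69), (565, -103, 73), (558, -104, 77), (560, -116, 68)]
176 [(583, -95, 63), (575, -95, 68), (569, -98, 70), (563, -100, 73), (557, -102, 76), (559, -115, 66)]
177 [(608, -124, 23), (576, -96, 64), (571, -100, 65), (564, -102, 68), (558, -105, 70), (589, -155, 15)]
178 [(607, -124, 20), (590, -114, 39), (570, -100, 62), (562, -100, 68), (557, -103, 69), (588, -154, 13)]
179 [(604, -121, 21), (589, -113, 38), (570, -100, 59), (562, -100, 65), (554, -100, 70), (584, -150, 15)]
180 [(604, -120, 19), (588, -112, 35), (582, -115, 38), (563, -102, 60), (556, -103, 64), (582, -148, 15)]
181 [(591, -106, 34), (585, -109, 37), (578, -110, 41), (574, -116, 39), (570, -121, 39), (565, -126, 39)]
182 [(590, -104, 34), (583, -107, 36), (57
[... 298 characters left out ...]
 (571, -93, 45), (575, -107, 33), (570, -112, 33), (565, -116, 34), (568, -131, 21)]
186 [(573, -86, 46), (570, -91, 45), (568, -99, 40), (567, -108, 35), (561, -111, 37), (568, -131, 18)]
187 [(572, -84, 44), (566, -87, 47), (563, -93, 45), (561, -101, 41), (561, -112, 33), (570, -134, 12)]
188 [(568, -79, 49), (565, -86, 46), (560, -91, 46), (557, -96, 44), (558, -108, 35), (569, -133, 9)]
189 [(567, -79, 46), (564, -85, 44), (558, -88, 46), (554, -92, 46), (558, -109, 31), (569, -133, 6)]
190 [(566, -78, 45), (560, -81, 46), (558, -88, 43), (551, -89, 47), (564, -116, 19), (566, -130, 8)]
191 [(564, -75, 45), (560, -80, 44), (555, -85, 44), (551, -89, 44), (565, -118, 14), (565, -129, 5)]
```

View pics/v5.png

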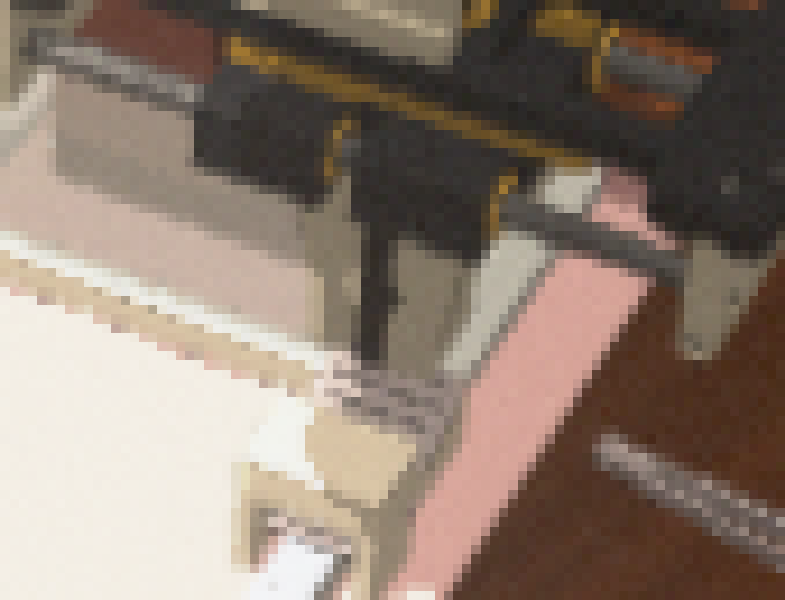

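The tips are really at about z=57 mm, roughly 27 mm higher than the stated overhang implies, and the pad is untouched. Pressing therefore needs more descent, so I'll check that the gripper body's lowest parts still clear the plate (86 mm) and the palettes.

```bash
python3 - <<'E'
from h import *
c=dict(np.load('pics/s4.npz'))
P=lambda u,v:(1000*world(c,u,v)).round(0).astype(int).tolist()
for n,u,v in [('bracketR tip',335,177),('bracketR',336,170),('rodR',325,165),('blkR bottom',308,166),('blkR bot2',302,164),('blkL bottom',290,160),('blkL',284,157),('rodL',275,149),('brktL',262,150),('brktL',261,152),('finger top',297,165)]:print(n,P(u,v))
# lowest gripper points: cluster in side cloud near tool axis
H,W=c['depth'].shape;vv,uu=np.mgrid[100:200,200:420]
R=c['R'];t=c['t'].ravel();z=c['depth'][vv,uu].ravel()
p=np.stack([(uu.ravel()-c['cx'])/c['fx']*z,(vv.ravel()-c['cy'])/c['fy']*z,z])
X=(R.T@(p-t[:,None])).T; X=X[z>0]
d=X[:,:2]-[.5748,-.1096];a=np.radians(17.1)
ax=d@[np.cos(a),np.sin(a)];ay=d@[-np.sin(a),np.cos(a)]
for lo in range(-110,111,15):
  for n,m0,m1 in(('front',8,45),('mid',-20,8)):
    m=(ax*1e3>lo)&(ax*1e3<lo+15)&(ay*1e3>m0)&(ay*1e3<m1)&(X[:,2]>.05)
    if m.sum()>3:print(n,lo,m.sum(),'min z',(np.percentile(X[m,2],3)*1e3).round(0))
for v in(84.746,):pass
E
```

```text
bracketR tip [481, -97, 129]
bracketR [482, -97, 148]
rodR [508, -97, 143]
blkR bottom [536, -79, 133]
blkR bot2 [549, -76, 132]
blkL bottom [576, -70, 129]
blkL [587, -64, 134]
rodL [612, -63, 140]
brktL [686, -99, 70]
brktL [686, -96, 66]
finger top [577, -95, 99]
front -110 32 min z 150.0
mid -110 24 min z 157.0
front -95 195 min z 127.0
mid -95 79 min z 133.0
front -80 124 min z 138.0
mid -80 61 min z 163.0
front -65 82 min z 136.0
mid -65 29 min z 157.0
front -50 260 min z 138.0
mid -50 86 min z 142.0
front -35 448 min z 131.0
mid -35 133 min z 130.0
front -20 552 min z 71.0
mid -20 121 min z 65.0
front -5 440 min z 64.0
mid -5 5 min z 76.0
front 10 422 min z 75.0
front 25 324 min z 136.0
mid 25 4 min z 66.0
front 40 179 min z 138.0
mid 40 14 min z 53.0
front 55 113 min z 136.0
mid 55 27 min z 56.0
front 70 171 min z 127.0
mid 70 74 min z 63.0
front 85 95 min z 130.0
mid 85 43 min z 77.0
```

The body's lowest point is about 127 mm with the tips at about 57 mm, so the finger-to-body distance of 70 mm fits the spec. The whole tool just sits about 27 mm higher than reported. With the tips at 29 mm the body would be at about 98 mm, which clears. I'll go down in small steps and watch the force.

Emit:
step_arm(increments=[{"tx":0,"ty":0,"tz":-4,"ax":0,"ay":0,"az":0,"claw":-1},{"tx":0,"ty":0,"tz":-4,"ax":0,"ay":0,"az":0,"claw":-1},{"tx":0,"ty":0,"tz":-4,"ax":0,"ay":0,"az":0,"claw":-1},{"tx":0,"ty":0,"tz":0,"ax":0,"ay":0,"az":0,"claw":-1},{"tx":0,"ty":0,"tz":0,"ax":0,"ay":0,"az":0,"claw":-1}])

```text
time_s: 5.1
tcp_pos: [0.5746, -0.1096, 0.037]
eef_rot: [180.0, 0.0, -72.9]
contact_force: [1.0, -0.7, 0.4]
gripper_width: 0.0005
```

Emit:
step_arm(increments=[{"tx":0,"ty":0,"tz":-3,"ax":0,"ay":0,"az":0,"claw":-1},{"tx":0,"ty":0,"tz":-3,"ax":0,"ay":0,"az":0,"claw":-1},{"tx":0,"ty":0,"tz":0,"ax":0,"ay":0,"az":0,"claw":-1},{"tx":0,"ty":0,"tz":0,"ax":0,"ay":0,"az":0,"claw":-1}])

```text
time_s: 5.5
tcp_pos: [0.5747, -0.1097, 0.0311]
eef_rot: [180.0, 0.0, -72.9]
contact_force: [-0.9, 0.2, 0.5]
gripper_width: 0.0003
```

Emit:
step_arm(increments=[{"tx":0,"ty":0,"tz":-3,"ax":0,"ay":0,"az":0,"claw":-1},{"tx":0,"ty":0,"tz":0,"ax":0,"ay":0,"az":0,"claw":-1},{"tx":0,"ty":0,"tz":0,"ax":0,"ay":0,"az":0,"claw":-1}])

```text
time_s: 5.8
tcp_pos: [0.5752, -0.1098, 0.0287]
eef_rot: [-179.9, -0.0, -72.9]
contact_force: [-0.0, -1.6, 3.1]
gripper_width: 0.0007
```

Contact came at a reported z of about 29 mm, where the true tip should be about 38 mm. Full press should therefore be near a reported 20 mm.

Emit:
step_arm(increments=[{"tx":0,"ty":0,"tz":-2,"ax":0,"ay":0,"az":0,"claw":-1},{"tx":0,"ty":0,"tz":-2,"ax":0,"ay":0,"az":0,"claw":-1},{"tx":0,"ty":0,"tz":-2,"ax":0,"ay":0,"az":0,"claw":-1},{"tx":0,"ty":0,"tz":0,"ax":0,"ay":0,"az":0,"claw":-1},{"tx":0,"ty":0,"tz":0,"ax":0,"ay":0,"az":0,"claw":-1}])

```text
time_s: 6.3
tcp_pos: [0.5755, -0.1095, 0.0226]
eef_rot: [-179.9, -0.0, -72.8]
contact_force: [2.2, -1.4, 2.5]
gripper_width: 0.0002
```

Emit:
step_arm(increments=[{"tx":0,"ty":0,"tz":-1.5,"ax":0,"ay":0,"az":0,"claw":-1},{"tx":0,"ty":0,"tz":0,"ax":0,"ay":0,"az":0,"claw":-1},{"tx":0,"ty":0,"tz":0,"ax":0,"ay":0,"az":0,"claw":-1}])

```text
time_s: 6.6
tcp_pos: [0.5754, -0.1095, 0.021]
eef_rot: [-179.9, -0.0, -72.8]
contact_force: [2.3, -0.8, 4.2]
gripper_width: 0.0008
```

```bash
python3 - <<'E'
from h import *
w=grab('wrist','w6');b=grab('side','s6')
for v in range(188,236,6):print(v,(1000*world(w,240,v)).round(0),(1000*world(w,280,v)).round(0))
s=r.get_state();print(s['time_s'],s['tcp_pos'],s['contact_force'],s['moment'])
E
```

```text
188 [ 593. -132.   26.] [ 574. -137.   24.]
194 [ 592. -129.   25.] [ 573. -135.   26.]
200 [ 591. -126.   25.] [ 572. -131.   25.]
206 [ 590. -124.   28.] [ 571. -129.   27.]
212 [ 590. -122.   31.] [ 571. -127.   31.]
218 [ 589. -118.   31.] [ 570. -124.   31.]
224 [ 592. -146.  104.] [ 582. -149.  103.]
230 [ 592. -146.  108.] [ 582. -149.  108.]
6.7 [ 0.57533667 -0.10948636  0.02097558] [ 3.2271965  -1.9051975   4.35421805] [-0.11952111 -1.17106163  0.03891154]
```

The pad's free end is now at 31 mm, so it is nearly level (about 0.29 rad) and step 1 is held. I press 1 mm more and push along the bar, direction (-0.295, 0.955).

Emit:
step_arm(increments=[{"tx":0,"ty":0,"tz":-1,"ax":0,"ay":0,"az":0,"claw":-1},{"tx":0,"ty":0,"tz":0,"ax":0,"ay":0,"az":0,"claw":-1},{"tx":-0.9,"ty":2.9,"tz":0,"ax":0,"ay":0,"az":0,"claw":-1},{"tx":-0.9,"ty":2.9,"tz":0,"ax":0,"ay":0,"az":0,"claw":-1},{"tx":-1.5,"ty":4.8,"tz":0,"ax":0,"ay":0,"az":0,"claw":-1},{"tx":-1.5,"ty":4.8,"tz":0,"ax":0,"ay":0,"az":0,"claw":-1},{"tx":-1.5,"ty":4.8,"tz":0,"ax":0,"ay":0,"az":0,"claw":-1},{"tx":-1.5,"ty":4.8,"tz":0,"ax":0,"ay":0,"az":0,"claw":-1}])

```text
time_s: 7.5
tcp_pos: [0.5676, -0.0844, 0.02]
eef_rot: [-179.9, -0.0, -72.8]
contact_force: [3.5, -0.1, 5.1]
gripper_width: 0.0002
```

```bash
python3 - <<'E'
from h import *
w=grab('wrist','w7');b=grab('side','s7')
for v in range(188,236,6):print(v,(1000*world(w,240,v)).round(0),(1000*world(w,280,v)).round(0))
s=r.get_state();print(s['time_s'],s['tcp_pos'],s['contact_force'],s['moment'])
E
```

```text
188 [ 585. -107.   25.] [ 566. -113.   25.]
194 [ 584. -103.   24.] [ 565. -110.   25.]
200 [ 583. -100.   24.] [ 564. -107.   25.]
206 [583. -99.  28.] [ 563. -104.   27.]
212 [582. -97.  31.] [ 563. -102.   31.]
218 [581. -93.  29.] [562. -99.  30.]
224 [ 584. -121.  103.] [ 574. -124.  102.]
230 [ 584. -120.  106.] [ 574. -124.  107.]
7.6 [ 0.56740299 -0.08386959  0.02001794] [3.38981086 2.44675675 4.76363948] [ 0.9864089  -1.14038233 -0.03993556]
```

The sliding end moves with the tool (25 mm so far) and the pad is still level. I continue.

Emit:
step_arm(increments=[{"tx":-1.8,"ty":5.7,"tz":0,"ax":0,"ay":0,"az":0,"claw":-1},{"tx":-1.8,"ty":5.7,"tz":0,"ax":0,"ay":0,"az":0,"claw":-1},{"tx":-1.8,"ty":5.7,"tz":0,"ax":0,"ay":0,"az":0,"claw":-1},{"tx":-1.8,"ty":5.7,"tz":0,"ax":0,"ay":0,"az":0,"claw":-1},{"tx":-1.8,"ty":5.7,"tz":0,"ax":0,"ay":0,"az":0,"claw":-1},{"tx":-1.8,"ty":5.7,"tz":0,"ax":0,"ay":0,"az":0,"claw":-1},{"tx":-1.8,"ty":5.7,"tz":0,"ax":0,"ay":0,"az":0,"claw":-1},{"tx":-1.8,"ty":5.7,"tz":0,"ax":0,"ay":0,"az":0,"claw":-1},{"tx":-1.8,"ty":5.7,"tz":0,"ax":0,"ay":0,"az":0,"claw":-1},{"tx":-1.8,"ty":5.7,"tz":0,"ax":0,"ay":0,"az":0,"claw":-1},{"tx":-1.8,"ty":5.7,"tz":0,"ax":0,"ay":0,"az":0,"claw":-1},{"tx":0,"ty":0,"tz":0,"ax":0,"ay":0,"az":0,"claw":-1}])

```text
time_s: 8.8
tcp_pos: [0.5475, -0.0211, 0.02]
eef_rot: [-179.9, 0.0, -72.8]
contact_force: [3.3, 2.6, 5.7]
gripper_width: 0.0006
```

Emit:
step_arm(increments=[{"tx":-0.9,"ty":2.9,"tz":0,"ax":0,"ay":0,"az":0,"claw":-1},{"tx":-0.9,"ty":2.9,"tz":0,"ax":0,"ay":0,"az":0,"claw":-1},{"tx":-0.9,"ty":2.9,"tz":0,"ax":0,"ay":0,"az":0,"claw":-1},{"tx":0,"ty":0,"tz":0,"ax":0,"ay":0,"az":0,"claw":-1}])

```text
time_s: 9.2
tcp_pos: [0.5449, -0.0127, 0.02]
eef_rot: [-179.9, 0.0, -72.8]
contact_force: [3.1, 2.4, 5.4]
gripper_width: 0.0004
```

```bash
python3 - <<'E'
from h import *
w=grab('wrist','w8');b=grab('side','s8')
for v in range(188,224,6):print(v,(1000*world(w,240,v)).round(0),(1000*world(w,280,v)).round(0))
s=r.get_state();print(s['time_s'],s['tcp_pos'],s['contact_force'],s['moment'])
E
```

```text
188 [562. -35.  24.] [543. -41.  24.]
194 [562. -32.  25.] [542. -38.  25.]
200 [561. -29.  25.] [541. -35.  25.]
206 [560. -27.  28.] [541. -33.  28.]
212 [559. -25.  30.] [540. -30.  29.]
218 [558. -22.  30.] [540. -28.  32.]
9.3 [ 0.54494234 -0.01269667  0.01999203] [3.16641187 2.83198494 4.64719398] [ 0.90689705 -1.05651336  0.02849222]
```

Emit:
step_arm(increments=[{"tx":-0.6,"ty":1.9,"tz":0,"ax":0,"ay":0,"az":0,"claw":-1},{"tx":-0.6,"ty":1.9,"tz":0,"ax":0,"ay":0,"az":0,"claw":-1},{"tx":0,"ty":0,"tz":0,"ax":0,"ay":0,"az":0,"claw":-1}])

```text
time_s: 9.6
tcp_pos: [0.5438, -0.0091, 0.02]
eef_rot: [-179.9, -0.0, -72.8]
contact_force: [2.1, 0.7, 5.1]
gripper_width: 0.0006
```

Emit:
step_arm(increments=[{"tx":-0.6,"ty":1.9,"tz":0,"ax":0,"ay":0,"az":0,"claw":-1},{"tx":0,"ty":0,"tz":0,"ax":0,"ay":0,"az":0,"claw":-1}])

```text
time_s: 9.8
tcp_pos: [0.5432, -0.0072, 0.02]
eef_rot: [-179.9, -0.0, -72.8]
contact_force: [3.3, 0.7, 5.2]
gripper_width: 0.0005
```

Emit:
step_arm(increments=[{"tx":-0.6,"ty":1.9,"tz":0,"ax":0,"ay":0,"az":0,"claw":-1},{"tx":0,"ty":0,"tz":0,"ax":0,"ay":0,"az":0,"claw":-1}])

```text
time_s: 10.0
tcp_pos: [0.5426, -0.0053, 0.02]
eef_rot: [-179.9, -0.0, -72.8]
contact_force: [3.2, 1.6, 4.9]
gripper_width: 0.0005
```

```bash
python3 - <<'E'
from h import *
w=grab('wrist','w9');b=grab('side','s9')
for v in range(200,224,6):print(v,(1000*world(w,240,v)).round(0),(1000*world(w,280,v)).round(0))
s=r.get_state();print(s['time_s'],s['tcp_pos'],s['contact_force'],s['moment'])
cv2.imwrite('pics/v9.png',cv2.resize(b['image'][120:255,190:350],(711,600),interpolation=cv2.INTER_CUBIC))
E
```

```text
200 [558. -22.  25.] [539. -27.  24.]
206 [558. -20.  29.] [538. -25.  27.]
212 [557. -17.  29.] [538. -23.  30.]
218 [556. -14.  29.] [537. -20.  29.]
10.1 [ 0.54263888 -0.00526914  0.02001267] [3.66058353 0.48319818 6.22072415] [ 0.43697323 -1.27214649 -0.02143625]
```

View pics/v9.png

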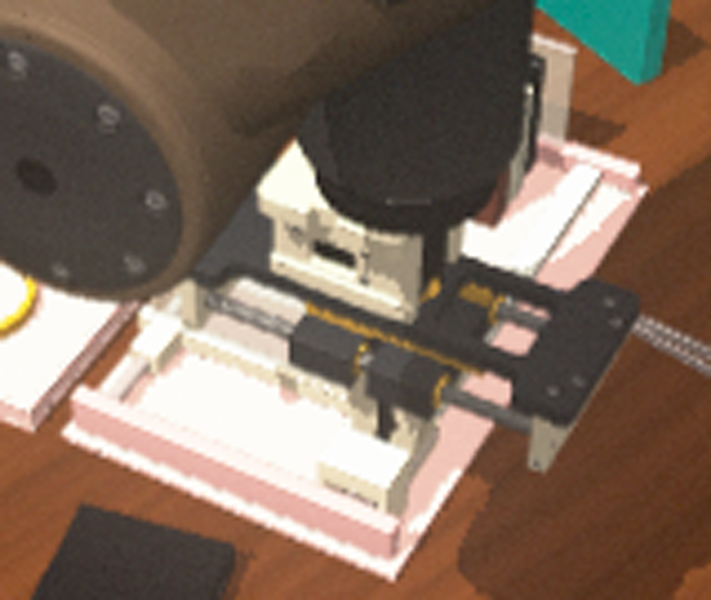

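The housing (crop (365,465)) is now close to the rail (crop (340,510)) but no stop force is felt yet. I continue in small steps.

Emit:
step_arm(increments=[{"tx":-0.6,"ty":1.9,"tz":0,"ax":0,"ay":0,"az":0,"claw":-1},{"tx":0,"ty":0,"tz":0,"ax":0,"ay":0,"az":0,"claw":-1}])

```text
time_s: 10.3
tcp_pos: [0.5416, -0.0038, 0.02]
eef_rot: [-180.0, -0.0, -72.8]
contact_force: [3.2, -0.4, 6.3]
gripper_width: 0.0003
```

Emit:
step_arm(increments=[{"tx":-0.6,"ty":1.9,"tz":0,"ax":0,"ay":0,"az":0,"claw":-1},{"tx":0,"ty":0,"tz":0,"ax":0,"ay":0,"az":0,"claw":-1}])

```text
time_s: 10.5
tcp_pos: [0.5408, -0.0023, 0.02]
eef_rot: [180.0, -0.0, -72.8]
contact_force: [2.3, -3.5, 7.2]
gripper_width: 0.0001
```

```bash
python3 - <<'E'
from h import *
w=grab('wrist','w10')
for v in range(200,224,6):print(v,(1000*world(w,240,v)).round(0),(1000*world(w,280,v)).round(0))
s=r.get_state();print(s['time_s'],s['tcp_pos'],s['contact_force'],s['moment'])
E
```

```text
200 [557. -20.  28.] [537. -25.  26.]
206 [556. -17.  29.] [537. -23.  31.]
212 [555. -14.  29.] [536. -20.  30.]
218 [554. -11.  30.] [535. -17.  30.]
10.55 [ 0.54079563 -0.00227493  0.02000176] [ 2.31424602 -3.60257795  7.54881586] [-1.11891762 -0.9562592  -0.04271756]
```

Emit:
step_arm(increments=[{"tx":-0.6,"ty":1.9,"tz":0,"ax":0,"ay":0,"az":0,"claw":-1},{"tx":0,"ty":0,"tz":0,"ax":0,"ay":0,"az":0,"claw":-1},{"tx":0,"ty":0,"tz":0,"ax":0,"ay":0,"az":0,"claw":-1}])

```text
time_s: 10.85
tcp_pos: [0.5405, -0.0016, 0.02]
eef_rot: [180.0, -0.1, -72.8]
contact_force: [5.7, -11.7, 4.8]
gripper_width: 0.0007
```

Emit:
step_arm(increments=[{"tx":-0.6,"ty":1.9,"tz":0,"ax":0,"ay":0,"az":0,"claw":-1},{"tx":0,"ty":0,"tz":0,"ax":0,"ay":0,"az":0,"claw":-1},{"tx":0,"ty":0,"tz":0,"ax":0,"ay":0,"az":0,"claw":-1}])

```text
time_s: 11.15
tcp_pos: [0.5404, -0.0015, 0.02]
eef_rot: [179.9, -0.2, -72.8]
contact_force: [11.2, -23.5, 1.7]
gripper_width: 0.0005
```

```bash
python3 - <<'E'
from h import *
w=grab('wrist','w11')
for v in range(200,224,6):print(v,(1000*world(w,240,v)).round(0),(1000*world(w,280,v)).round(0))
s=r.get_state();print(s['time_s'],s['tcp_pos'],s['contact_force'],s['moment'])
E
```

```text
200 [556. -19.  30.] [538. -25.  30.]
206 [556. -17.  31.] [537. -22.  29.]
212 [555. -13.  29.] [536. -19.  29.]
218 [554. -10.  30.] [535. -17.  31.]
11.2 [ 0.54044114 -0.00147979  0.02004751] [ 11.52535215 -24.21769615   2.48156239] [-8.71954036 -4.36232175 -0.05828618]
```

The force rises to 24 N with no movement, so the sliding end is on the hard stop. I ease the load, keeping light contact, then lift straight up.

Emit:
step_arm(increments=[{"tx":0.9,"ty":-2.8,"tz":0,"ax":0,"ay":0,"az":0,"claw":-1},{"tx":0,"ty":0,"tz":0,"ax":0,"ay":0,"az":0,"claw":-1},{"tx":0,"ty":0,"tz":4,"ax":0,"ay":0,"az":0,"claw":-1},{"tx":0,"ty":0,"tz":4,"ax":0,"ay":0,"az":0,"claw":-1},{"tx":0,"ty":0,"tz":4,"ax":0,"ay":0,"az":0,"claw":-1},{"tx":0,"ty":0,"tz":8,"ax":0,"ay":0,"az":0,"claw":-1},{"tx":0,"ty":0,"tz":20,"ax":0,"ay":0,"az":0,"claw":-1},{"tx":0,"ty":0,"tz":30,"ax":0,"ay":0,"az":0,"claw":-1},{"tx":0,"ty":0,"tz":40,"ax":0,"ay":0,"az":0,"claw":-1},{"tx":0,"ty":0,"tz":40,"ax":0,"ay":0,"az":0,"claw":-1},{"tx":0,"ty":0,"tz":40,"ax":0,"ay":0,"az":0,"claw":-1}])

```text
time_s: 12.3
tcp_pos: [0.5388, -0.0009, 0.2107]
eef_rot: [179.8, 0.0, -72.9]
contact_force: [0.4, -0.1, 0.0]
gripper_width: 0.0005
```

Emit:
step_arm(increments=[{"tx":-20,"ty":40,"tz":0,"ax":0,"ay":0,"az":0,"claw":-1},{"tx":-20,"ty":40,"tz":0,"ax":0,"ay":0,"az":0,"claw":-1},{"tx":-20,"ty":40,"tz":0,"ax":0,"ay":0,"az":0,"claw":-1},{"tx":0,"ty":0,"tz":0,"ax":0,"ay":0,"az":0,"claw":-1},{"tx":0,"ty":0,"tz":0,"ax":0,"ay":0,"az":0,"claw":-1}])

```text
time_s: 12.8
tcp_pos: [0.4792, 0.1199, 0.2095]
eef_rot: [179.9, 0.0, -72.7]
contact_force: [0.3, 0.2, -0.3]
gripper_width: 0.0007
```

```bash
python3 - <<'E'
from h import *
w=grab('wrist','w12');t=grab('top','t12')
cv2.imwrite('pics/v12.png',np.hstack([cv2.resize(w['image'],(400,300)),cv2.resize(t['image'][90:280,140:393],(400,300),interpolation=cv2.INTER_CUBIC)]))
s=r.get_state();print(s['time_s'],s['tcp_pos'],s['contact_force'])
E
```

```text
12.9 [0.4800158  0.11870165 0.20935093] [ 0.20500513 -0.38736173 -0.9071064 ]
```

View pics/v12.png

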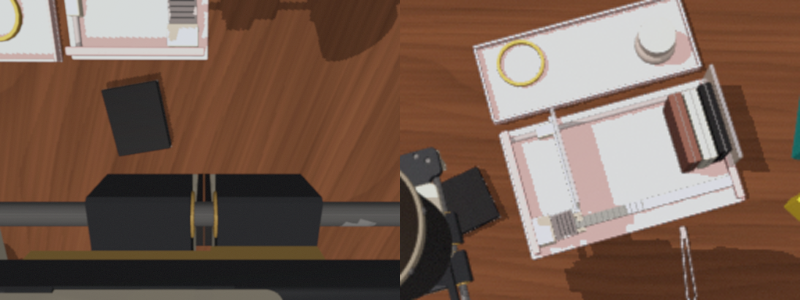

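The sliding end is at the rail (top crop (565,225)). The palettes are upright and the jar, bangle, spare and tweezers look unchanged. Next I check the pad height and the gap by depth.

```bash
python3 - <<'E'
from h import *
w=dict(np.load('pics/w12.npz'))
a=np.radians(17.2);uy=np.array([-np.sin(a),np.cos(a)]);st=np.array([.532,.0262])
for v in range(0,80,4):
  X=world(w,234,v);print(v,(X*1e3).round(0),'to stop mm',round(float(1e3*(st-X[:2])@uy),1))
a0=dict(np.load('pics/top0.npz'));b0=dict(np.load('pics/t12.npz'))
d=cv2.absdiff(a0['image'],b0['image']).max(2)
for n,(x0,x1,y0,y1) in dict(palettes=(305,350,135,205),tweez=(312,332,230,290),jar=(285,320,95,135),bangle=(198,235,110,150),spare=(175,205,195,240)).items():print(n,(d[y0:y1,x0:x1]>60).mean().round(3))
E
```

```text
0 [546. -16.  41.] to stop mm 44.4
4 [545. -13.  39.] to stop mm 41.6
8 [544. -10.  39.] to stop mm 38.3
12 [543.  -7.  39.] to stop mm 35.0
16 [543.  -4.  35.] to stop mm 32.4
20 [542.  -1.  34.] to stop mm 29.3
24 [541.   2.  35.] to stop mm 25.8
28 [540.   5.  34.] to stop mm 22.5
32 [538.  10.  47.] to stop mm 17.3
36 [537.  13.  48.] to stop mm 13.8
40 [536.  16.  46.] to stop mm 10.7
44 [535.  20.  47.] to stop mm 7.3
48 [534.  23.  47.] to stop mm 3.9
52 [533.  26.  46.] to stop mm 0.5
56 [532.  29.  45.] to stop mm -2.8
60 [534.  31.  17.] to stop mm -4.3
64 [532.  35.  30.] to stop mm -8.8
68 [531.  39.  30.] to stop mm -12.5
72 [532.  42.   5.] to stop mm -15.1
76 [531.  46.   6.] to stop mm -19.1
palettes 0.001
tweez 0.0
jar 0.0
bangle 0.0
spare 0.0
```

The pad is fully up (free end 41 mm), the housing is against the rail within about 1 mm, and the surrounding things are unchanged.

```bash
python3 -c "
from plant import r
print(r.close_job())"
```

```text
the job is handed in; nothing more can be done
None
```

I pressed the thumb release with the closed fingertips, pushed the sliding end back to the end rail, lifted off so the release sprang up, moved clear and handed the job in at about 13 s.

**Last checks:**
- **Stop:** the push force rose to about 24 N with no further movement. Depth then showed the housing within about 1 mm of the rail.
- **Release:** the pad's free end is back at 41 mm, its rest height. It measured 29–31 mm while I held it down.
- **Surroundings:** the before and after top views show no visible change at the palettes, tweezers, jar, bangle or spare palette. The spare was partly hidden by the gripper in the last view, so only its near side was compared.

**What disagreed:**
- **Tool height:** the true fingertips sat about 27 mm higher than the reported TCP and the stated 19 mm overhang imply. My first descent stopped short of the pad. I corrected it from a side view and went down the rest by force, reaching full press at a reported TCP height of 20 mm.
- **Refused move:** the first move calls were rejected because each row has to give every field. Nothing had moved at that point.

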